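# Set out the hardness-test bench

### The job

Set out the bench for the hardness check: stand the dark steel anvil in the middle of the round test table and lay the brass reference block centred on top of it. Lay the three test plates on the blue sloped stand, dotted face up, each in the middle of its bay with its long side up the slope and its short edge resting against the bottom lip: copper on the left as the robot sees it, aluminium on the right, and the black one between them. Leave the jar, mug and wrench alone.

Things in the scene. Friction and masses are not known exactly. Their poses are not given: they have to be found in the camera images.
- anvil: Anvil: plain dark grey steel disc, 60 mm diameter, 22 mm high, about 0.5 kg, standing flat. Origin at the centre of its underside, z up.
- ref_block: Reference block: plain brass (gold) disc, 48 mm diameter, 16 mm high, about 0.25 kg, lying flat. Origin at the centre of its underside, z up.
- copper_plate: Copper (orange-brown) rectangular test plate with three small dots in a row on its upper face, 60 x 36 x 12 mm (x, y, z), lying flat. Origin at the centre of its underside, x along the 60 mm side, z up out of the dotted face. About 0.23 kg.
- iron_plate: Black (iron) rectangular test plate with three small dots in a row on its upper face, 60 x 36 x 12 mm (x, y, z), lying flat. Origin at the centre of its underside, x along the 60 mm side, z up out of the dotted face. About 0.2 kg.
- alu_plate: Pale silvery aluminium rectangular test plate with three small dots in a row on its upper face, 60 x 36 x 12 mm (x, y, z), lying flat. Origin at the centre of its underside, x along the 60 mm side, z up out of the dotted face. About 0.07 kg.
- round_table: Fixed round steel test table, bare at the start: 110 mm diameter, flat top 30 mm above the bench, a small black dot at its centre. Origin on the bench under its centre, z up.
- board: Slick sloped face of the fixed blue stand, 250 mm wide, 110 mm up its 25 deg slope, rising away from the robot. White lines part it into 3 bays (middles y = 80, 0, -80). Origin on the face, mid-width, at the foot of the bottom lip, 22 above the bench; x up the slope, y to the robot's left, z out of the face. Lip x -6 to 0, 8 high. A freed plate slides down to the lip, its origin then at x = 30.
- jar: Bystander: small closed jar with white lid, 60 mm diameter, 75 mm high, on the left of the bench. Origin at the centre of its underside.
- mug: Bystander: white mug, 80 mm diameter, 90 mm high, on the left of the bench. Origin at the centre of its underside.
- wrench: Bystander: steel wrench lying on the right of the bench, about 175 mm long along its x. Origin at the middle of its underside.
Mind the look-alikes: they are no part of the job. Several things have the shape of the iron_plate; the one meant has the colours described above. Of the things that look like the ref_block, take the one that is farthest to the robot's left at the start.

How it is judged:
At the end, for the whole second after the job is handed in: Anvil flat on the round table, within 12 mm of its centre; brass flat on the anvil, within 10 mm; copper, black, aluminium plates flat in left, middle, right bays, within 15 mm of the bay middle, 6 mm of touching the lip, 0.2 rad of straight up the slope; all at rest (horizontal distance between anvil and round_table below 0.012 m and z of anvil in the frame of round_table between 0.026 and 0.034 m and angle between each of anvil, ref_block's own z axis and vertical below 0.06 rad and horizontal distance between ref_block and anvil below 0.01 m and z of ref_block in the frame of anvil between 0.018 and 0.026 m and y of copper_plate in the frame of board between 0.065 and 0.095 m and x of copper_plate in the frame of board between 0.024 and 0.036 m and z of copper_plate in the frame of board between -0.004 and 0.004 m and angle between the z axis of each of copper_plate, iron_plate, alu_plate and the z axis of board, either way round below 0.08 rad and angle between the x axis of each of copper_plate, iron_plate, alu_plate and the x axis of board, either way round below 0.2 rad and y of iron_plate in the frame of board between -0.015 and 0.015 m and x of iron_plate in the frame of board between 0.024 and 0.036 m and z of iron_plate in the frame of board between -0.004 and 0.004 m and y of alu_plate in the frame of board between -0.095 and -0.065 m and x of alu_plate in the frame of board between 0.024 and 0.036 m and z of alu_plate in the frame of board between -0.004 and 0.004 m and linear speed of each of anvil, ref_block, copper_plate, iron_plate, alu_plate below 0.02 m/s).
It fails at once if the jar is disturbed (moved more than 30 mm) (distance of jar from where it was at the start of the episode above 0.03 m).
It fails at once if the mug is disturbed (moved more than 30 mm) (distance of mug from where it was at the start of the episode above 0.03 m).
It fails at once if the wrench is disturbed (moved more than 30 mm) (distance of wrench from where it was at the start of the episode above 0.03 m).
It also fails if it takes over 99 s, if anything falls off the work surface, if the arm or the gripper's body presses on something with over 40 N, if the wrist force passes 120 N, or if a joint passes its speed limit or range.

### The arm

A 6-joint arm with a two-finger parallel gripper is mounted at the origin on the work surface. World frame = base frame: x ahead of the robot, y to its left, z up, the work surface at z = 0. Lengths are in m, angles in rad, forces in N, time in s.
With the tool pointing down it reaches from about 0.35 to 0.775 m from the base axis. Payload 7.3 kg.
Tool frame: the origin (TCP) lies at the centre of the arm's flange, where the gripper is bolted on; the fingertips stand 178 mm ahead of it and the grasp point (between the pads) lies robot.pinch_z ahead of it (robot.pinch_z is the distance from the TCP to the grasp point, in m); x points along the fingers, z is the direction in which the jaws open and shut, and the axes are right-handed (so a half turn about x gives the same grasp; the last joint's range is limited). The gripper opens to 92 mm and grips with 3 to 60 N. Pads are 19 mm wide; open, the fingers measure 130 mm over their backs; the gripper's body (75 mm by 190 mm) begins 47 mm behind the grasp point.
Start: joints at [-1.292, 0.342, 1.524, -0, 1.275, -0.146], TCP at [0.216, -0.478, 0.405] pointing down, gripper open.
Joint ranges: [-2.53, 2.53], [-0.77, 2.02], [0.04, 2.7], [-1, 4.14], [0.28, 2.66], [-3.11, 3.11]. Speed limits (rad/s): [2.57, 2.57, 3.14, 3.14, 3.14, 3.14].

### API

Orientations are given as [roll, pitch, yaw] about the fixed x, y, z axes, in that order (R = Rz(yaw) Ry(pitch) Rx(roll)).
In Python, from cell import robot gives the robot as it stands.
- The arm moves only by the shell command python3 -m jog 'ROWS' [FORCE]. ROWS is JSON, a list of rows, each an object of numbers: "fingers": the closure, from 0 (fully open) to 1 (shut); "x", "y", "z": the shift along the tool's x, y, z in cm; "spin": the turn about the tool's x in degrees. A call has 1 to 5 rows; each row is the pose to reach, as a shift and turn from the pose commanded when the call began, along the tool's axes at that moment; what a row does not reach only later rows make up. A row lasts 1/8 s, in which the tool goes at most 62.5 mm and 10.7 degrees, less where a joint would pass 70% of its speed; a pose out of reach is approached as far as the arm can. A call with a gripper value outside its range is refused whole. The fingers move at their own pace and stop on an object; FORCE is the grip in N (left out, the last holds). Time passes only in rows, so rows that repeat a pose let the fingers close. It gives the time, the measured TCP pose, the force and the opening at its end, in the units of the state.
- robot.observe(): the state, without advancing time (a new reading comes with each control period).
- robot.read_camera(name): name is "side" or "top"; returns a dict with "color" (400x640x3 uint8, red, green, blue), "mtx" (3x3 intrinsics, pixels), "k1" (the pictures are not rectified: a ray, as slopes to the right and down, at radius r is drawn at 1 + k1 r^2 times it, then the intrinsics apply), "view" (4x4, takes a point from world to camera coordinates). Camera axes: x right, y down, z forward; pixel columns grow to the right and rows downward; lengths in m; the calibration is good to about 2 mm. A picture is of the moment at which its call begins. There is no depth.
- robot.hand_in(): hands the job in, once; it reports no verdict.
Trained networks look in a picture, given as the dict that the camera call returned (one of the last four; its "shot" number tells which), for a name from the list of things; names that differ only in an ending like _2 or _b are one class to them, and where a whole thing is asked for, a point or a joint stands for the part that bears it (a point fixed in the world has none). Each returns a list of dicts, best first, with "conf" (0 to 1); they miss things now and then, are a little off and sometimes report something else, mostly with a low value. They report only what shows in the picture. A call takes as long as a camera call. They do not tell look-alikes from the thing itself.
- robot.look_for(target, picture): "xy" ([column, row] in pixels, amid what is visible of it).
The state is a dict: "time": time; "qpos": joint angles; "qvel": joint speeds; "joint_efforts": joint torques, N m; "tool_pos": TCP position; "tool_rot": TCP orientation; "contact_force": force on the tool from outside, world axes, zero at the start; "torque": the same for the moment, N m; "opening": finger opening in m.
Only numpy, scipy, OpenCV 4.12 (cv2) and the standard library are available. Lean on these libraries where they do the work, as an engineer would, in place of code of your own. Each camera call takes 0.05 s, during which the arm holds its last target. There are 200 camera calls.

## Working session

There is one attempt and no reset: what is moved stays moved. The work goes in short steps, Python scripts to look and compute and a shell command to move; the robot and the scene stay as the last step left them, time stands still between calls to the robot, and variables do not carry over. Pictures are saved under pics/ and viewed, on a budget of 14 in all, crops included, one or two more only if the job needs it, and the job is handed in when it is done.

```bash
mkdir -p pics; ls; cat > h.py <<'E'
import numpy as np, cv2
from cell import robot
from scipy.spatial.transform import Rotation as R
def px2w(p,xy,z):
    K,k1,V=np.array(p["mtx"]),p["k1"],np.array(p["view"])
    u=cv2.undistortPoints(np.array([[xy]],float),K,np.array([k1,0,0,0.]))[0,0]
    d=V[:3,:3].T@np.r_[u,1]; o=-V[:3,:3].T@V[:3,3]
    return o+d*(z-o[2])/d[2]
def w2px(p,w):
    V=np.array(p["view"])
    return cv2.projectPoints(np.array([w],float),cv2.Rodrigues(V[:3,:3])[0],V[:3,3],np.array(p["mtx"]),np.array([p["k1"],0,0,0.]))[0][0,0]
E
python3 - <<'E'
from h import *
for n in("top","side"):
    p=robot.read_camera(n); cv2.imwrite(f"pics/{n}0.png",p["color"][:,:,::-1])
    V=np.array(p["view"]);print(n,-V[:3,:3].T@V[:3,3])
    for t,z in dict(anvil=.022,ref_block=.016,copper_plate=.012,iron_plate=.012,alu_plate=.012,round_table=.03,board=.04,jar=.075,mug=.09,wrench=.01).items():
        print(t,[(round(d["conf"],2),np.round(d["xy"]).astype(int).tolist(),np.round(px2w(p,d["xy"],z)[:2],3).tolist()) for d in robot.look_for(t,p)])
o=robot.observe();print(o["tool_pos"],o["tool_rot"],o["opening"],robot.pinch_z)
E
```

```text
pics
top [ 0.38072673 -0.00400849  1.26398338]
anvil [(0.92, [440, 225], [0.394, -0.324])]
ref_block [(0.54, [230, 220], [0.402, 0.307]), (0.54, [259, 256], [0.298, 0.215])]
copper_plate [(0.57, [333, 214], [0.424, -0.004])]
iron_plate [(0.62, [291, 240], [0.345, 0.121]), (0.61, [275, 203], [0.456, 0.171])]
alu_plate [(0.62, [386, 212], [0.431, -0.163])]
round_table []
board [(0.65, [509, 188], [0.505, -0.526])]
jar [(0.98, [183, 170], [0.545, 0.433])]
mug [(0.79, [143, 203], [0.446, 0.544])]
wrench [(0.62, [507, 194], [0.492, -0.534]), (0.21, [272, 202], [0.458, 0.181])]
side [0.0810729  0.93521323 1.22502468]
anvil [(0.49, [364, 164], [0.377, -0.299])]
ref_block [(0.6, [340, 268], [0.297, 0.208]), (0.58, [301, 284], [0.395, 0.314])]
copper_plate [(0.5, [329, 213], [0.42, -0.008])]
iron_plate [(0.66, [334, 246], [0.351, 0.129]), (0.47, [307, 247], [0.437, 0.167])]
alu_plate [(0.48, [339, 187], [0.433, -0.148]), (0.26, [298, 170], [0.624, -0.176])]
round_table [(0.72, [300, 168], [0.611, -0.172]), (0.47, [362, 166], [0.38, -0.278])]
board [(0.64, [256, 230], [0.626, 0.184])]
jar [(0.73, [244, 297], [0.525, 0.452])]
mug [(0.75, [253, 342], [0.428, 0.569])]
wrench []
[ 0.21638284 -0.47832287  0.40476643] [-0.02399779  1.57066876 -1.17001594] 0.0918822400535208 0.1592
```

```bash
python3 - <<'E'
import cv2
a=cv2.imread("pics/top0.png")[110:290,110:550]; b=cv2.imread("pics/side0.png")[130:370,200:420]
cv2.imwrite("pics/c0.png",cv2.resize(a,(792,324),interpolation=cv2.INTER_CUBIC))
cv2.imwrite("pics/c1.png",cv2.resize(b,(550,600),interpolation=cv2.INTER_CUBIC))
E
```

```text
(no output)
```

View pics/c0.png

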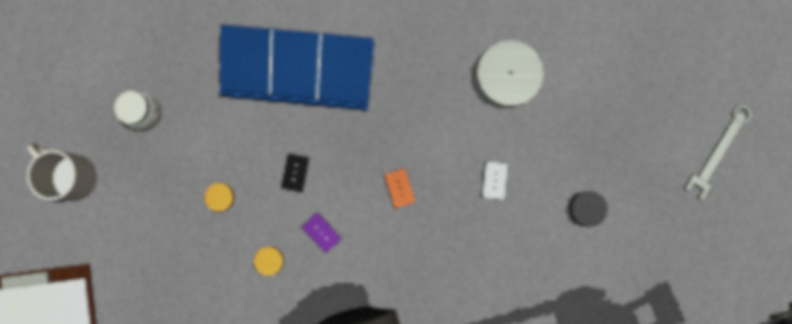

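View pics/c1.png

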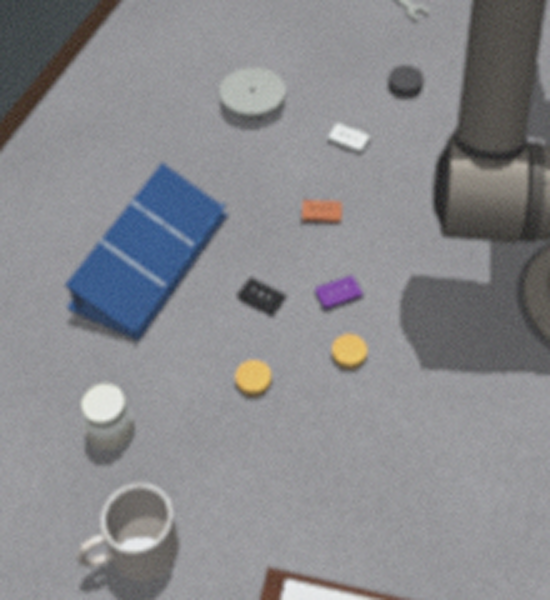

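Brass candidates are (230,220) and (259,256); the leftmost, (230,220), is the one I want. For the iron plate, (275,203) is black and correct, and (291,240) is purple, a look-alike. Copper is at (333,214), aluminium at (386,212) and the anvil at (436,226). Next I'll measure by colour and fit the board.

```bash
cat >> h.py <<'E'
def shot(name,n=4):
    ps=[robot.read_camera(name) for _ in range(n)]; p=ps[-1]
    p["avg"]=np.mean([q["color"] for q in ps],axis=0).astype(np.uint8); return p
def blob(p,seed,z,r=22,up=6,thr=0.5):
    """region around seed differing from bench, in world at height z"""
    x0,y0=int(seed[0])-r,int(seed[1])-r
    c=p["avg"][y0:y0+2*r,x0:x0+2*r].astype(np.float32)
    c=cv2.resize(c,None,fx=up,fy=up,interpolation=cv2.INTER_CUBIC)
    bg=np.median(c.reshape(-1,3),axis=0); m=r*up
    col=np.median(c[m-12:m+12,m-12:m+12].reshape(-1,3),axis=0)
    f=(c-bg)@(col-bg)/((col-bg)@(col-bg))
    M=(f>thr).astype(np.uint8); M=cv2.morphologyEx(M,cv2.MORPH_CLOSE,np.ones((15,15),np.uint8))
    n,L,S,C=cv2.connectedComponentsWithStats(M); k=L[m,m]
    cn=max(cv2.findContours((L==k).astype(np.uint8),0,2)[0],key=cv2.contourArea)[:,0]
    W=np.array([px2w(p,((u+.5)/up-.5+x0,(v+.5)/up-.5+y0),z)[:2] for u,v in cn])
    (c0,s,a)=cv2.minAreaRect((W*1000).astype(np.float32))
    if s[0]<s[1]: s=s[::-1];a+=90
    a=(a+90)%180-90
    return np.array(c0)/1000,np.array(s),a
def go(x,y,ang=None,z=None):
    """print shift (cm) in tool axes and spin (deg) so that grasp point is at x,y,z; ang: wanted jaw axis angle (deg, world)"""
    o=robot.observe();Rm=R.from_euler("xyz",o["tool_rot"]).as_matrix();g=o["tool_pos"]+Rm[:,0]*robot.pinch_z
    d=Rm.T@(np.array([x,y,g[2] if z is None else z])-g)*100
    s=0
    j=np.degrees(np.arctan2(Rm[1,2],Rm[0,2]))
    if ang is not None: s=-(((ang-j)+90)%180-90)
    print("grasp",np.round(g,4),"jaw ang",round(j,1),"| x %.2f y %.2f z %.2f spin %.1f"%(*d,s),"op",round(o["opening"],4),"t",o["time"],"F",np.round(o["contact_force"],1))
E
python3 - <<'E'
from h import *
p=shot("top")
for n,s,z in(("anvil",(436,226),.018),("brass",(231,220),.013),("copper",(333,214),.012),("iron",(275,203),.012),("alu",(386,212),.012),("table",(393,151),.03)):
    print(n,*[np.round(v,3) for v in blob(p,s,z,r=26 if n=="table" else 20)])
a=p["avg"]
hsv=cv2.cvtColor(a,cv2.COLOR_RGB2HSV)
M=((abs(hsv[...,0].astype(int)-112)<12)&(hsv[...,1]>130)).astype(np.uint8)
M=cv2.morphologyEx(M,cv2.MORPH_CLOSE,np.ones((5,5)))
c=max(cv2.findContours(M,0,2)[0],key=cv2.contourArea)
q=cv2.approxPolyDP(c,6,True)[:,0];print(q.tolist())
cv2.imwrite("pics/b.png",cv2.resize(a[115:180,225:325,::-1],(800,520),interpolation=cv2.INTER_CUBIC))
V=np.array(p["view"]);print(p["mtx"],p["k1"]); go(.394,-.324,0)
E
```

```text
anvil [ 0.392 -0.31 ] [69.222 59.502] 88.306
brass [0.405 0.304] [46.234 46.187] 1.547
copper [0.424 0.   ] [59.941 36.943] 18.417
iron [0.447 0.176] [61.173 38.926] -10.508
alu [ 0.438 -0.159] [61.307 36.478] -5.71
table [ 0.617 -0.183] [108.105 107.867] -26.04
[[233, 125], [233, 162], [313, 169], [316, 132]]
[[417.42688508   0.         329.177533  ]
 [  0.         417.42688508 196.69072892]
 [  0.           0.           1.        ]] -0.07412121192726373
grasp [ 0.2164 -0.4783  0.2455] jaw ang -65.7 | x -0.00 y 22.54 z -6.74 spin -65.7 op 0.0919 t 1.3 F [-1.3 -0.3  0.3]
```

View pics/b.png

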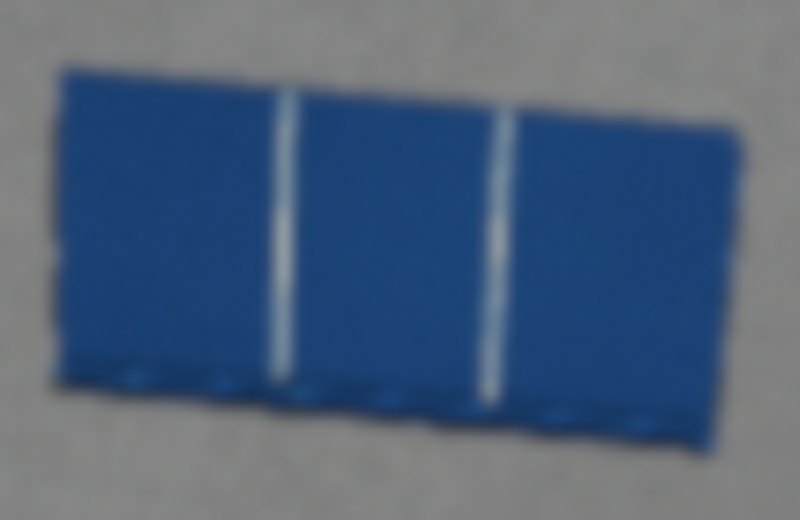

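```bash
cat > fit.py <<'E'
from h import *
from scipy.optimize import least_squares
p=robot.read_camera("top")
pts={(110,125):(62,72),(110,-125):(740,130),(110,40):(288,90),(110,-40):(506,107),(0,40):(283,378),(0,-40):(490,402)}
px=np.array([((u+.5)/8-.5+225,(v+.5)/8-.5+115) for u,v in pts.values()])
L=np.array([(a/1000,b/1000) for a,b in pts])
c,s=np.cos(np.radians(25)),np.sin(np.radians(25))
def W(q,L,h=0):
    lx=L[:,0]*c-h*s; return np.c_[q[0]+np.cos(q[2])*lx-np.sin(q[2])*L[:,1],q[1]+np.sin(q[2])*lx+np.cos(q[2])*L[:,1],.022+L[:,0]*s+h*c]
f=lambda q:(np.array([w2px(p,w) for w in W(q,L)])-px).ravel()
r=least_squares(f,[.54,.16,0]);print(r.x,np.degrees(r.x[2]),np.round(r.fun,1))
for y in(.08,0,-.08): print(y,np.round(W(r.x,np.array([[.03,y],[.036,y],[.045,y]])),4).tolist())
E
python3 fit.py; python3 -c "
from h import *
go(.392,-.315,90,.10)"
```

```text
[ 0.5747294   0.17919843 -0.08239194] -4.720710225697476 [-0.1 -0.1 -0.2  0.   0.2  0.1  0.1  0.3 -0.1  0.1  0.3 -0.5]
0.08 [[0.6084, 0.2567, 0.0347], [0.6138, 0.2562, 0.0372], [0.622, 0.2556, 0.041]]
0 [[0.6018, 0.177, 0.0347], [0.6072, 0.1765, 0.0372], [0.6154, 0.1758, 0.041]]
-0.08 [[0.5952, 0.0972, 0.0347], [0.6007, 0.0968, 0.0372], [0.6088, 0.0961, 0.041]]
grasp [ 0.2164 -0.4784  0.2456] jaw ang -65.7 | x 14.55 y 22.73 z -7.65 spin 24.3 op 0.0921 t 1.35 F [-0.5 -0.4  0.5]
```

```bash
python3 -m jog '[{"x":14.5,"y":22.7,"z":-7.65,"spin":24.3},{"x":14.5,"y":22.7,"z":-7.65,"spin":24.3},{"x":14.5,"y":22.7,"z":-7.65,"spin":24.3},{"x":14.5,"y":22.7,"z":-7.65,"spin":24.3},{"x":14.5,"y":22.7,"z":-7.65,"spin":24.3}]'; python3 - <<'E'
from h import *
go(.392,-.315,90,.026)
p=robot.read_camera("top");q=robot.read_camera("side")
cv2.imwrite("pics/d.png",np.vstack([cv2.resize(a[:,:,::-1],(640,300),interpolation=cv2.INTER_CUBIC) for a in(p["color"][165:265,350:563],q["color"][110:210,290:503])]))
E
```

```text
grasp [ 0.2164 -0.4784  0.2456] jaw ang -65.7 | x 21.95 y 22.73 z -7.65 spin 24.3 op 0.0921 t 1.35 F [-0.5 -0.4  0.5]$[0]: bad value
```

View pics/d.png

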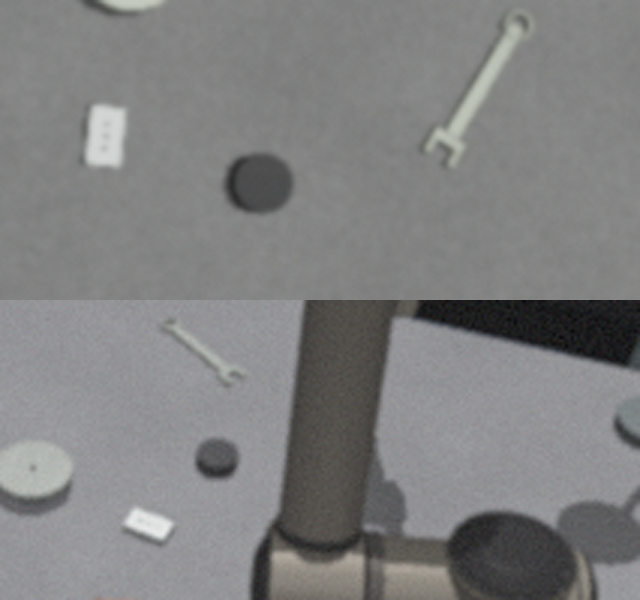

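The anvil's top is at about (437,225.6), so y≈-0.316. The call was refused, most likely because every row needs "fingers".

```bash
python3 -m jog '[{"fingers":0,"x":14.5,"y":22.7,"z":-7.65,"spin":24.3},{"fingers":0,"x":14.5,"y":22.7,"z":-7.65,"spin":24.3},{"fingers":0,"x":14.5,"y":22.7,"z":-7.65,"spin":24.3},{"fingers":0,"x":14.5,"y":22.7,"z":-7.65,"spin":24.3},{"fingers":0,"x":14.5,"y":22.7,"z":-7.65,"spin":24.3}]'; python3 - <<'E'
from h import *
go(.392,-.316,90,.026)
E
```

```text
time: 2.08
tool_pos: [0.3929, -0.313, 0.2583]
tool_rot: [-2.493, 1.569, 2.222]
contact_force: [-0.3, -0.9, -0.4]
opening: 0.0916
grasp [ 0.3927 -0.3127  0.0991] jaw ang -89.9 | x 7.31 y -0.06 z 0.34 spin 0.1 op 0.0916 t 2.075 F [-0.3 -0.9 -0.4]
```

```bash
python3 -m jog '[{"fingers":0,"x":5,"z":0.3},{"fingers":0,"x":7.5,"z":0.3},{"fingers":0,"x":7.5,"z":0.3},{"fingers":1,"x":7.5,"z":0.3},{"fingers":1,"x":7.5,"z":0.3}]' 25;  python3 -m jog '[{"fingers":1},{"fingers":1},{"fingers":1,"x":-4},{"fingers":1,"x":-8},{"fingers":1,"x":-8}]' ; python3 - <<'E'
from h import *
go(.617,-.183)
p=robot.read_camera("top")
cv2.imwrite("pics/e.png",cv2.resize(p["color"][110:250,350:500,::-1],(600,560)))
E
```

```text
grasp [ 0.3927 -0.3127  0.0991] jaw ang -89.9 | x -0.01 y 22.46 z -12.92 spin 0.0 op 0.0916 t 2.075 F [-0.3 -0.9 -0.4]$[0]: bad value
$[0]: bad value
```

View pics/e.png

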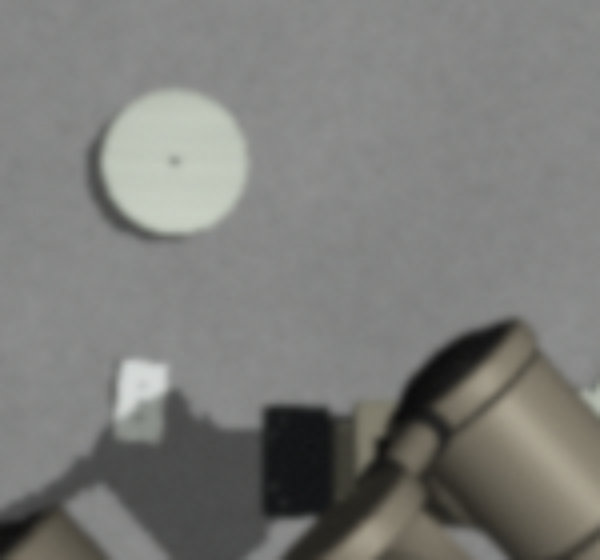

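The table is clear, with its dot at (393,150), and all five keys are needed in each row. I'll retry.

```bash
python3 -m jog '[{"fingers":0,"x":5,"y":0,"z":0.3,"spin":0},{"fingers":0,"x":7.5,"y":0,"z":0.3,"spin":0},{"fingers":0,"x":7.5,"y":0,"z":0.3,"spin":0},{"fingers":1,"x":7.5,"y":0,"z":0.3,"spin":0},{"fingers":1,"x":7.5,"y":0,"z":0.3,"spin":0}]' 25;  python3 -m jog '[{"fingers":1,"x":0,"y":0,"z":0,"spin":0},{"fingers":1,"x":0,"y":0,"z":0,"spin":0},{"fingers":1,"x":-4,"y":0,"z":0,"spin":0},{"fingers":1,"x":-8,"y":0,"z":0,"spin":0},{"fingers":1,"x":-8,"y":0,"z":0,"spin":0}]' ; python3 - <<'E'
from h import *
p=robot.read_camera("top");print(px2w(p,(392.8,149.7),.03))
go(.617,-.183)
E
```

```text
time: 2.75
tool_pos: [0.392, -0.3186, 0.1861]
tool_rot: [0.714, 1.568, -0.856]
contact_force: [0.5, 1.2, 0.2]
opening: 0.0765
time: 3.38
tool_pos: [0.3922, -0.3186, 0.267]
tool_rot: [0.724, 1.565, -0.846]
contact_force: [0.3, 1.0, -5.1]
opening: 0.0594
[ 0.61807228 -0.18032871  0.03      ]
grasp [ 0.3918 -0.3182  0.106 ] jaw ang -90.0 | x 0.01 y 22.53 z -13.51 spin 0.0 op 0.0594 t 3.425 F [-0.2  0.5 -5. ]
```

```bash
python3 -m jog '[{"fingers":1,"x":0,"y":22.6,"z":-13.6,"spin":0},{"fingers":1,"x":0,"y":22.6,"z":-13.6,"spin":0},{"fingers":1,"x":0,"y":22.6,"z":-13.6,"spin":0},{"fingers":1,"x":0,"y":22.6,"z":-13.6,"spin":0},{"fingers":1,"x":0,"y":22.6,"z":-13.6,"spin":0}]';  python3 -m jog '[{"fingers":1,"x":0,"y":0,"z":0,"spin":0},{"fingers":1,"x":3,"y":0,"z":0,"spin":0},{"fingers":1,"x":4,"y":0,"z":0,"spin":0},{"fingers":1,"x":4,"y":0,"z":0,"spin":0}]' ; python3 -c "
from h import *
go(.618,-.181,90,.0575)"
```

```text
time: 4.05
tool_pos: [0.6195, -0.1789, 0.2615]
tool_rot: [-2.183, 1.567, 2.534]
contact_force: [-0.9, 0.1, -6.3]
opening: 0.0591
time: 4.55
tool_pos: [0.6165, -0.1828, 0.2237]
tool_rot: [-1.889, 1.568, 2.823]
contact_force: [0.5, -0.1, -6.0]
opening: 0.0592
grasp [ 0.6161 -0.1826  0.0645] jaw ang -90.0 | x 0.70 y 0.20 z -0.16 spin -0.0 op 0.0592 t 4.55 F [ 0.5 -0.1 -6. ]
```

```bash
python3 -m jog '[{"fingers":1,"x":0.4,"y":0.2,"z":-0.15,"spin":0},{"fingers":1,"x":0.7,"y":0.2,"z":-0.15,"spin":0},{"fingers":1,"x":0.7,"y":0.2,"z":-0.15,"spin":0}]';  python3 -c "
from h import *
go(.618,-.181,90,.0575)"; python3 -m jog '[{"fingers":0,"x":0,"y":0,"z":0,"spin":0},{"fingers":0,"x":0,"y":0,"z":0,"spin":0},{"fingers":0,"x":-5,"y":0,"z":0,"spin":0},{"fingers":0,"x":-11,"y":0,"z":0,"spin":0},{"fingers":0,"x":-11,"y":0,"z":0,"spin":0}]' ; python3 -c "
from h import *
go(.438,-.159,84.3,.09)"
```

```text
time: 4.92
tool_pos: [0.6196, -0.1804, 0.2178]
tool_rot: [0.515, 1.571, -1.055]
contact_force: [0.3, 0.3, -4.7]
opening: 0.0593
grasp [ 0.6196 -0.1804  0.0586] jaw ang -90.0 | x 0.11 y -0.16 z 0.06 spin 0.0 op 0.0593 t 4.925 F [ 0.3  0.3 -4.7]
time: 5.55
tool_pos: [0.6207, -0.1808, 0.3346]
tool_rot: [1.165, 1.558, -0.405]
contact_force: [0.5, -0.4, -1.6]
opening: 0.0914
grasp [ 0.6226 -0.1816  0.1754] jaw ang -90.0 | x 8.31 y -18.56 z -2.32 spin 5.7 op 0.0914 t 5.55 F [ 0.5 -0.4 -1.6]
```

```bash
python3 -m jog '[{"fingers":0,"x":5,"y":-18.5,"z":-2.3,"spin":5.7},{"fingers":0,"x":8.3,"y":-18.5,"z":-2.3,"spin":5.7},{"fingers":0,"x":8.3,"y":-18.5,"z":-2.3,"spin":5.7},{"fingers":0,"x":8.3,"y":-18.5,"z":-2.3,"spin":5.7},{"fingers":0,"x":8.3,"y":-18.5,"z":-2.3,"spin":5.7}]';  python3 -c "
from h import *
go(.438,-.159,84.3,.0245)
p=shot('top');print(*blob(p,(393,150),.052,r=26)); cv2.imwrite('pics/f.png',cv2.resize(p['avg'][110:250,340:480,::-1],(560,560)))"
```

```text
time: 6.18
tool_pos: [0.4337, -0.1574, 0.2443]
tool_rot: [-1.969, 1.569, 2.644]
contact_force: [0.8, 0.6, -0.3]
opening: 0.0918
grasp [ 0.4335 -0.1573  0.0851] jaw ang -95.7 | x 6.06 y 0.47 z 0.13 spin -0.0 op 0.0918 t 6.175 F [ 0.8  0.6 -0.3]
[ 0.61729071 -0.17571909] [62.4289093  56.00767899] -62.66424560546875
```

View pics/f.png

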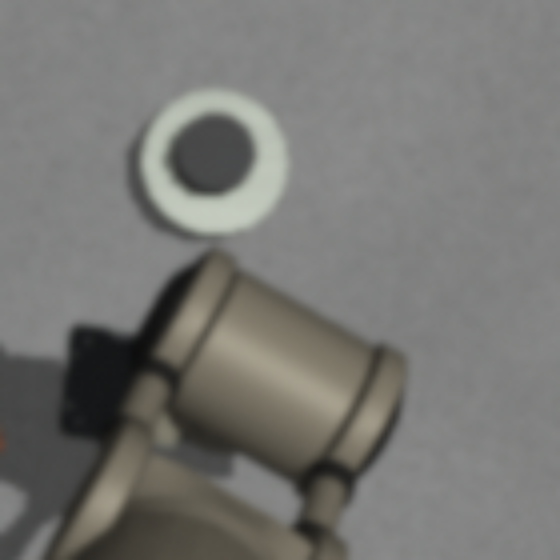

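The anvil stands on the table within a few mm of centre: its top is at crop (214,153), allowing for height parallax. Next is the aluminium plate.

```bash
python3 -m jog '[{"fingers":0,"x":4,"y":0.45,"z":0.1,"spin":0},{"fingers":0,"x":6.1,"y":0.45,"z":0.1,"spin":0},{"fingers":0,"x":6.1,"y":0.45,"z":0.1,"spin":0},{"fingers":1,"x":6.1,"y":0.45,"z":0.1,"spin":0},{"fingers":1,"x":6.1,"y":0.45,"z":0.1,"spin":0}]' 12;python3 -m jog '[{"fingers":1,"x":0,"y":0,"z":0,"spin":0},{"fingers":1,"x":0,"y":0,"z":0,"spin":0},{"fingers":1,"x":0,"y":0,"z":0,"spin":0},{"fingers":1,"x":0,"y":0,"z":0,"spin":0}]';python3 -m jog '[{"fingers":1,"x":-4,"y":0,"z":0,"spin":0},{"fingers":1,"x":-8,"y":0,"z":0,"spin":0},{"fingers":1,"x":-8,"y":0,"z":0,"spin":0}]';  python3 -c "
from h import *
go(.6088,.0961,85.3,.105)"
```

```text
time: 7.0
tool_pos: [0.4395, -0.1592, 0.1847]
tool_rot: [1.132, 1.568, -0.537]
contact_force: [0.5, 0.4, -0.1]
opening: 0.0764
time: 7.5
tool_pos: [0.439, -0.159, 0.1837]
tool_rot: [0.619, 1.571, -1.051]
contact_force: [0.3, -1.6, 0.6]
opening: 0.0365
time: 7.88
tool_pos: [0.4397, -0.1594, 0.2662]
tool_rot: [1.152, 1.565, -0.518]
contact_force: [0.4, -0.0, -0.2]
opening: 0.0357
grasp [ 0.4405 -0.1598  0.107 ] jaw ang -95.7 | x 0.21 y 14.22 z -27.13 spin -1.0 op 0.0357 t 7.875 F [ 0.4 -0.  -0.2]
```

```bash
python3 -m jog '[{"fingers":1,"x":0,"y":14.2,"z":-27.1,"spin":-1},{"fingers":1,"x":0,"y":14.2,"z":-27.1,"spin":-1},{"fingers":1,"x":0,"y":14.2,"z":-27.1,"spin":-1},{"fingers":1,"x":0,"y":14.2,"z":-27.1,"spin":-1},{"fingers":1,"x":0,"y":14.2,"z":-27.1,"spin":-1}]';python3 -m jog '[{"fingers":1,"x":0,"y":0,"z":0,"spin":0},{"fingers":1,"x":0,"y":0,"z":0,"spin":0}]';  python3 -c "
from h import *
go(.6088,.0961,85.3,.0815)"
```

```text
time: 8.5
tool_pos: [0.6076, 0.0988, 0.2622]
tool_rot: [-1.362, 1.569, -3.013]
contact_force: [1.3, -0.4, -0.7]
opening: 0.036
time: 8.75
tool_pos: [0.6064, 0.0966, 0.2622]
tool_rot: [-1.311, 1.568, -2.963]
contact_force: [-0.4, -0.8, -0.4]
opening: 0.0358
grasp [0.6059 0.0965 0.103 ] jaw ang -94.6 | x 2.15 y 0.30 z 0.01 spin 0.1 op 0.0358 t 8.75 F [-0.4 -0.8 -0.4]
```

```bash
python3 -m jog '[{"fingers":1,"x":1.8,"y":0.2,"z":0,"spin":0},{"fingers":1,"x":1.8,"y":0.2,"z":0,"spin":0}]' 3;python3 -m jog '[{"fingers":1,"x":0.3,"y":0,"z":0,"spin":0},{"fingers":1,"x":0.6,"y":0,"z":0,"spin":0},{"fingers":1,"x":0.9,"y":0,"z":0,"spin":0},{"fingers":1,"x":0.9,"y":0,"z":0,"spin":0}]';  python3 -c "
from h import *
go(.6088,.0961,85.3,.0815)
p=robot.read_camera('side'); cv2.imwrite('pics/g.png',cv2.resize(p['color'][140:270,210:350,::-1],(560,520)))"
```

```text
time: 9.0
tool_pos: [0.6081, 0.0953, 0.2435]
tool_rot: [-1.415, 1.566, -3.069]
contact_force: [0.8, 0.2, -0.8]
opening: 0.036
time: 9.5
tool_pos: [0.6089, 0.0965, 0.2366]
tool_rot: [-1.053, 1.571, -2.705]
contact_force: [-0.0, -0.3, -0.2]
opening: 0.0355
grasp [0.6089 0.0965 0.0774] jaw ang -94.7 | x -0.41 y -0.01 z 0.04 spin 0.0 op 0.0355 t 9.5 F [-0.  -0.3 -0.2]
```

View pics/g.png

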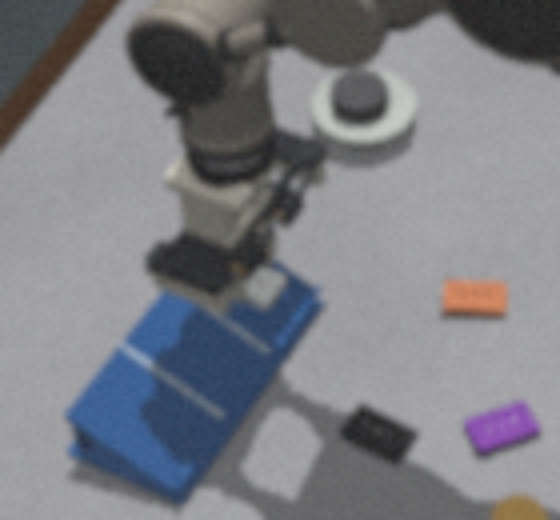

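The plate is held over the right bay (white patch at crop (265,285)). I'll press gently so it pivots onto the slope.

```bash
python3 -m jog '[{"fingers":1,"x":0.3,"y":0,"z":0,"spin":0},{"fingers":1,"x":0.5,"y":0,"z":0,"spin":0},{"fingers":1,"x":0.5,"y":0,"z":0,"spin":0}]' 3;python3 -m jog '[{"fingers":1,"x":0.3,"y":0,"z":0,"spin":0},{"fingers":1,"x":0.5,"y":0,"z":0,"spin":0},{"fingers":1,"x":0.5,"y":0,"z":0,"spin":0}]';  python3 -c "
from h import *
go(.6088,.0961,85.3,.0815)"
```

```text
time: 9.93
tool_pos: [0.609, 0.0965, 0.2315]
tool_rot: [-1.145, 1.571, -2.797]
contact_force: [-0.1, -1.2, -1.0]
opening: 0.0357
time: 10.3
tool_pos: [0.609, 0.0965, 0.2264]
tool_rot: [-1.157, 1.57, -2.809]
contact_force: [0.1, -0.7, 0.1]
opening: 0.0362
grasp [0.6089 0.0964 0.0672] jaw ang -94.7 | x -1.43 y -0.01 z 0.04 spin 0.0 op 0.0362 t 10.3 F [ 0.1 -0.7  0.1]
```

```bash
python3 -m jog '[{"fingers":0.35,"x":0,"y":0,"z":0,"spin":0},{"fingers":0.35,"x":0,"y":0,"z":0,"spin":0},{"fingers":0.35,"x":0,"y":0,"z":0,"spin":0},{"fingers":0.35,"x":-4,"y":0,"z":0,"spin":0},{"fingers":0,"x":-8,"y":0,"z":0,"spin":0}]';python3 -c "
from h import *
go(.447,.176,79.5,.09)
p=robot.read_camera('side'); cv2.imwrite('pics/h.png',cv2.resize(p['color'][140:270,210:350,::-1],(560,520),interpolation=cv2.INTER_CUBIC))"
```

```text
time: 10.92
tool_pos: [0.6089, 0.0965, 0.3073]
tool_rot: [-1.364, 1.57, -3.016]
contact_force: [0.1, 0.3, 0.5]
opening: 0.0656
grasp [0.6087 0.0965 0.1481] jaw ang -94.7 | x 5.83 y -16.76 z -6.61 spin 5.8 op 0.0656 t 10.925 F [0.1 0.3 0.5]
```

View pics/h.png

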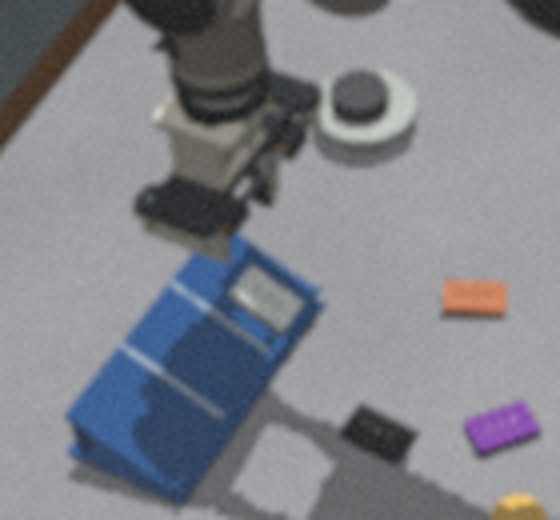

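The aluminium plate lies flat in its bay and against the lip. Iron plate next.

```bash
python3 -m jog '[{"fingers":0,"x":0,"y":-16.7,"z":-6.6,"spin":5.8},{"fingers":0,"x":2,"y":-16.7,"z":-6.6,"spin":5.8},{"fingers":0,"x":5.8,"y":-16.7,"z":-6.6,"spin":5.8},{"fingers":0,"x":5.8,"y":-16.7,"z":-6.6,"spin":5.8},{"fingers":0,"x":5.8,"y":-16.7,"z":-6.6,"spin":5.8}]';  python3 -c "
from h import *
go(.447,.176,79.5,.0245)"
```

```text
time: 11.6
tool_pos: [0.4482, 0.1761, 0.2488]
tool_rot: [1.497, 1.57, -0.256]
contact_force: [0.6, 0.0, -0.9]
opening: 0.0915
grasp [0.4483 0.1761 0.0896] jaw ang -100.4 | x 6.51 y -0.13 z 0.03 spin 0.1 op 0.0915 t 11.6 F [ 0.6  0.  -0.9]
```

```bash
python3 -m jog '[{"fingers":0,"x":4,"y":-0.1,"z":0,"spin":0},{"fingers":0,"x":6.5,"y":-0.1,"z":0,"spin":0},{"fingers":0,"x":6.5,"y":-0.1,"z":0,"spin":0},{"fingers":1,"x":6.5,"y":-0.1,"z":0,"spin":0},{"fingers":1,"x":6.5,"y":-0.1,"z":0,"spin":0}]' 15;python3 -m jog '[{"fingers":1,"x":0,"y":0,"z":0,"spin":0},{"fingers":1,"x":0,"y":0,"z":0,"spin":0},{"fingers":1,"x":0,"y":0,"z":0,"spin":0},{"fingers":1,"x":0,"y":0,"z":0,"spin":0}]';python3 -m jog '[{"fingers":1,"x":-4,"y":0,"z":0,"spin":0},{"fingers":1,"x":-8,"y":0,"z":0,"spin":0},{"fingers":1,"x":-8,"y":0,"z":0,"spin":0},{"fingers":1,"x":-8,"y":0,"z":0,"spin":0}]';  python3 -c "
from h import *
go(.6154,.1758,85.3,.105)"
```

```text
time: 12.22
tool_pos: [0.4478, 0.176, 0.1849]
tool_rot: [1.931, 1.568, 0.178]
contact_force: [0.7, 0.1, -0.7]
opening: 0.0761
time: 12.72
tool_pos: [0.4469, 0.176, 0.1837]
tool_rot: [-0.279, 1.571, -2.032]
contact_force: [-1.0, -2.5, -0.0]
opening: 0.0366
time: 13.22
tool_pos: [0.4465, 0.1759, 0.263]
tool_rot: [-1.079, 1.569, -2.832]
contact_force: [-0.7, -0.2, -1.9]
opening: 0.036
grasp [0.4462 0.1759 0.1038] jaw ang -100.5 | x -0.15 y 16.64 z -3.06 spin -5.8 op 0.036 t 13.225 F [-0.7 -0.2 -1.9]
```

```bash
python3 -m jog '[{"fingers":1,"x":0,"y":16.6,"z":-3.05,"spin":-5.8},{"fingers":1,"x":0,"y":16.6,"z":-3.05,"spin":-5.8},{"fingers":1,"x":0,"y":16.6,"z":-3.05,"spin":-5.8},{"fingers":1,"x":0,"y":16.6,"z":-3.05,"spin":-5.8},{"fingers":1,"x":0,"y":16.6,"z":-3.05,"spin":-5.8}]';  python3 -c "
from h import *
go(.6154,.1758,85.3,.0774)"
```

```text
time: 13.85
tool_pos: [0.6147, 0.1758, 0.2615]
tool_rot: [-1.328, 1.566, -2.98]
contact_force: [-0.3, -0.2, -1.6]
opening: 0.0357
grasp [0.6139 0.1757 0.1023] jaw ang -94.7 | x 2.49 y 0.16 z -0.03 spin 0.0 op 0.0357 t 13.85 F [-0.3 -0.2 -1.6]
```

```bash
python3 -m jog '[{"fingers":1,"x":1.5,"y":0.1,"z":0,"spin":0},{"fingers":1,"x":2.3,"y":0.1,"z":0,"spin":0},{"fingers":1,"x":2.3,"y":0.1,"z":0,"spin":0}]' 5;python3 -m jog '[{"fingers":1,"x":0.3,"y":0,"z":0,"spin":0},{"fingers":1,"x":0.6,"y":0,"z":0,"spin":0},{"fingers":1,"x":0.9,"y":0,"z":0,"spin":0},{"fingers":1,"x":1.2,"y":0,"z":0,"spin":0},{"fingers":1,"x":1.2,"y":0,"z":0,"spin":0}]'; python3 -c "
from h import *
go(.6154,.1758,85.3,.0672)";python3 -m jog '[{"fingers":0.35,"x":0,"y":0,"z":0,"spin":0},{"fingers":0.35,"x":0,"y":0,"z":0,"spin":0},{"fingers":0.35,"x":0,"y":0,"z":0,"spin":0},{"fingers":0.35,"x":-4,"y":0,"z":0,"spin":0},{"fingers":0.2,"x":-8,"y":0,"z":0,"spin":0}]';python3 -c "
from h import *
go(.424,0,108.4,.09)"
```

```text
time: 14.22
tool_pos: [0.616, 0.1759, 0.2396]
tool_rot: [-1.287, 1.568, -2.939]
contact_force: [0.4, 0.1, -1.1]
opening: 0.0357
time: 14.85
tool_pos: [0.6167, 0.1758, 0.2284]
tool_rot: [-0.433, 1.571, -2.085]
contact_force: [0.3, -0.0, -1.3]
opening: 0.036
grasp [0.6167 0.1757 0.0692] jaw ang -94.7 | x 0.20 y -0.13 z 0.01 spin 0.0 op 0.036 t 14.85 F [ 0.3 -0.  -1.3]
time: 15.48
tool_pos: [0.6166, 0.1758, 0.3093]
tool_rot: [-1.233, 1.57, -2.885]
contact_force: [0.6, -1.0, 0.1]
opening: 0.0656
grasp [0.6165 0.1758 0.1501] jaw ang -94.7 | x 6.04 y -17.75 z 19.08 spin -23.1 op 0.0656 t 15.475 F [ 0.6 -1.   0.1]
```

```bash
python3 -m jog '[{"fingers":0,"x":0,"y":-17.7,"z":19.1,"spin":-23.1},{"fingers":0,"x":0,"y":-17.7,"z":19.1,"spin":-23.1},{"fingers":0,"x":3,"y":-17.7,"z":19.1,"spin":-23.1},{"fingers":0,"x":6,"y":-17.7,"z":19.1,"spin":-23.1},{"fingers":0,"x":6,"y":-17.7,"z":19.1,"spin":-23.1}]';  python3 -c "
from h import *
go(.424,0,108.4,.0245)
p=robot.read_camera('top'); cv2.imwrite('pics/i.png',cv2.resize(p['color'][110:250,220:360,::-1],(560,560),interpolation=cv2.INTER_CUBIC))"
```

```text
time: 16.1
tool_pos: [0.4223, -0.0013, 0.2479]
tool_rot: [-1.962, 1.568, 3.071]
contact_force: [0.8, 0.5, -0.2]
opening: 0.0918
grasp [ 0.4219 -0.0013  0.0887] jaw ang -71.7 | x 6.42 y 0.25 z -0.05 spin -0.1 op 0.0918 t 16.1 F [ 0.8  0.5 -0.2]
```

View pics/i.png

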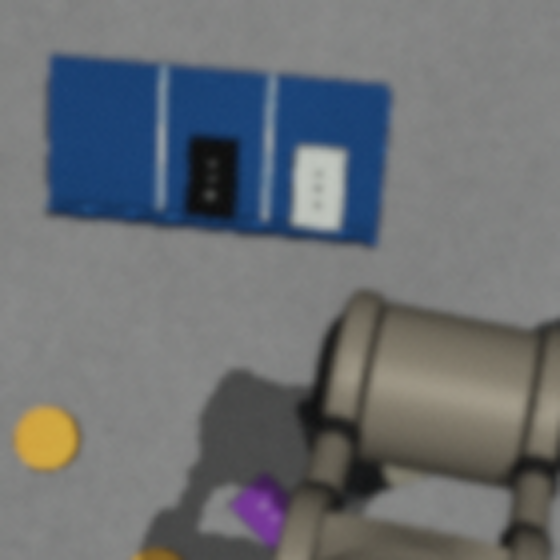

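The iron (crop (213,176)) and aluminium (320,188) plates both sit straight in the middle of their bays at the lip. Copper plate next.

```bash
python3 -m jog '[{"fingers":0,"x":4,"y":0.2,"z":0,"spin":0},{"fingers":0,"x":6.5,"y":0.2,"z":0,"spin":0},{"fingers":0,"x":6.5,"y":0.2,"z":0,"spin":0},{"fingers":1,"x":6.5,"y":0.2,"z":0,"spin":0},{"fingers":1,"x":6.5,"y":0.2,"z":0,"spin":0}]' 15;python3 -m jog '[{"fingers":1,"x":0,"y":0,"z":0,"spin":0},{"fingers":1,"x":0,"y":0,"z":0,"spin":0},{"fingers":1,"x":0,"y":0,"z":0,"spin":0},{"fingers":1,"x":0,"y":0,"z":0,"spin":0}]';python3 -m jog '[{"fingers":1,"x":-4,"y":0,"z":0,"spin":0},{"fingers":1,"x":-9,"y":0,"z":0,"spin":0},{"fingers":1,"x":-9,"y":0,"z":0,"spin":0},{"fingers":1,"x":-9,"y":0,"z":0,"spin":0}]';  python3 -c "
from h import *
go(.622,.2556,85.3,.11)"
```

```text
time: 16.77
tool_pos: [0.4272, 0.0005, 0.1848]
tool_rot: [1.032, 1.568, -0.216]
contact_force: [0.6, -0.8, -0.4]
opening: 0.0766
time: 17.27
tool_pos: [0.4267, 0.0004, 0.1837]
tool_rot: [-0.091, 1.571, -1.34]
contact_force: [0.6, -0.0, 0.6]
opening: 0.0362
time: 17.77
tool_pos: [0.4262, 0.0006, 0.2731]
tool_rot: [-1.993, 1.57, 3.041]
contact_force: [-0.5, -0.1, -1.8]
opening: 0.0357
grasp [0.426  0.0006 0.1139] jaw ang -71.6 | x 0.37 y 26.66 z -18.00 spin 23.1 op 0.0357 t 17.775 F [-0.5 -0.1 -1.8]
```

```bash
python3 -m jog '[{"fingers":1,"x":0,"y":26.6,"z":-18,"spin":23.1},{"fingers":1,"x":0,"y":26.6,"z":-18,"spin":23.1},{"fingers":1,"x":0,"y":26.6,"z":-18,"spin":23.1},{"fingers":1,"x":0,"y":26.6,"z":-18,"spin":23.1},{"fingers":1,"x":0,"y":26.6,"z":-18,"spin":23.1}]';  python3 -m jog '[{"fingers":1,"x":0,"y":0,"z":0,"spin":0}]'; python3 -c "
from h import *
go(.622,.2556,85.3,.0774)"
```

```text
time: 18.4
tool_pos: [0.6107, 0.2413, 0.2708]
tool_rot: [-1.172, 1.566, -2.824]
contact_force: [0.6, -0.9, -2.5]
opening: 0.0361
time: 18.52
tool_pos: [0.611, 0.243, 0.2698]
tool_rot: [-1.443, 1.568, -3.092]
contact_force: [-0.4, -0.5, -0.9]
opening: 0.0358
grasp [0.6106 0.243  0.1106] jaw ang -94.5 | x 3.31 y 1.05 z -1.35 spin 0.2 op 0.0358 t 18.525 F [-0.4 -0.5 -0.9]
```

```bash
python3 -m jog '[{"fingers":1,"x":0,"y":1,"z":-1.3,"spin":0},{"fingers":1,"x":3,"y":1,"z":-1.3,"spin":0},{"fingers":1,"x":3,"y":1,"z":-1.3,"spin":0},{"fingers":1,"x":3,"y":1,"z":-1.3,"spin":0}]' 5; python3 -c "
from h import *
go(.622,.2556,85.3,.0774)"
```

```text
time: 19.02
tool_pos: [0.621, 0.2512, 0.2434]
tool_rot: [-1.095, 1.569, -2.748]
contact_force: [-0.0, 0.3, -2.0]
opening: 0.036
grasp [0.6208 0.2512 0.0842] jaw ang -94.7 | x 0.68 y 0.08 z -0.45 spin 0.0 op 0.036 t 19.025 F [-0.   0.3 -2. ]
```

```bash
python3 -m jog '[{"fingers":1,"x":0.5,"y":0,"z":-0.4,"spin":0},{"fingers":1,"x":0.8,"y":0,"z":-0.4,"spin":0},{"fingers":1,"x":1.1,"y":0,"z":-0.4,"spin":0},{"fingers":1,"x":1.4,"y":0,"z":-0.4,"spin":0},{"fingers":1,"x":1.6,"y":0,"z":-0.4,"spin":0}]'; python3 -c "
from h import *
go(.622,.2556,85.3,.0672)";python3 -m jog '[{"fingers":0.35,"x":0,"y":0,"z":0,"spin":0},{"fingers":0.35,"x":0,"y":0,"z":0,"spin":0},{"fingers":0.35,"x":0,"y":0,"z":0,"spin":0},{"fingers":0.35,"x":-4,"y":0,"z":0,"spin":0},{"fingers":0.2,"x":-8,"y":0,"z":0,"spin":0}]';python3 -c "
from h import *
go(.405,.304,85.3,.09)"
```

```text
time: 19.65
tool_pos: [0.6215, 0.2558, 0.2275]
tool_rot: [0.404, 1.571, -1.248]
contact_force: [-0.8, 0.9, -1.2]
opening: 0.0357
grasp [0.6215 0.2558 0.0683] jaw ang -94.7 | x 0.11 y 0.05 z 0.01 spin 0.0 op 0.0357 t 19.65 F [-0.8  0.9 -1.2]
time: 20.27
tool_pos: [0.6215, 0.2557, 0.3084]
tool_rot: [-1.062, 1.57, -2.714]
contact_force: [0.9, 0.2, 0.1]
opening: 0.0649
grasp [0.6213 0.2557 0.1492] jaw ang -94.7 | x 5.93 y -21.95 z -3.06 spin 0.0 op 0.0649 t 20.275 F [0.9 0.2 0.1]
```

```bash
python3 -m jog '[{"fingers":0,"x":0,"y":-21.9,"z":-3,"spin":0},{"fingers":0,"x":0,"y":-21.9,"z":-3,"spin":0},{"fingers":0,"x":3,"y":-21.9,"z":-3,"spin":0},{"fingers":0,"x":5.9,"y":-21.9,"z":-3,"spin":0},{"fingers":0,"x":5.9,"y":-21.9,"z":-3,"spin":0}]';  python3 -c "
from h import *
go(.405,.304,85.3,.0245)
p=shot('top'); cv2.imwrite('pics/j.png',cv2.resize(p['avg'][110:250,210:350,::-1],(560,560),interpolation=cv2.INTER_CUBIC))"
```

```text
time: 20.9
tool_pos: [0.4025, 0.3034, 0.2467]
tool_rot: [-1.005, 1.564, -2.654]
contact_force: [1.1, -0.0, 0.1]
opening: 0.0917
grasp [0.4015 0.3029 0.0875] jaw ang -94.5 | x 6.30 y 0.38 z -0.16 spin 0.2 op 0.0917 t 20.9 F [ 1.1 -0.   0.1]
```

View pics/j.png

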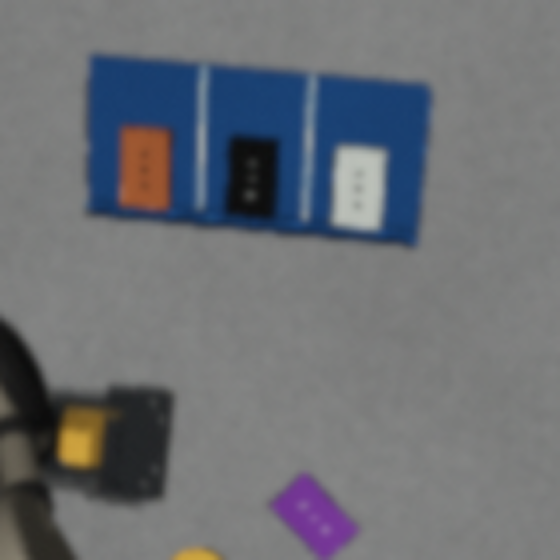

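All three plates are in their bays at the lip. Now the brass block.

```bash
python3 -m jog '[{"fingers":0,"x":4,"y":0.3,"z":-0.1,"spin":0},{"fingers":0,"x":6.3,"y":0.3,"z":-0.1,"spin":0},{"fingers":0,"x":6.3,"y":0.3,"z":-0.1,"spin":0},{"fingers":1,"x":6.3,"y":0.3,"z":-0.1,"spin":0},{"fingers":1,"x":6.3,"y":0.3,"z":-0.1,"spin":0}]' 20;python3 -m jog '[{"fingers":1,"x":0,"y":0,"z":0,"spin":0},{"fingers":1,"x":0,"y":0,"z":0,"spin":0},{"fingers":1,"x":0,"y":0,"z":0,"spin":0}]';python3 -m jog '[{"fingers":1,"x":-4,"y":0,"z":0,"spin":0},{"fingers":1,"x":-10,"y":0,"z":0,"spin":0},{"fingers":1,"x":-12,"y":0,"z":0,"spin":0},{"fingers":1,"x":-12,"y":0,"z":0,"spin":0}]';  python3 -c "
from h import *
go(.619,-.180)"
```

```text
time: 21.72
tool_pos: [0.4094, 0.3044, 0.1869]
tool_rot: [2.105, 1.568, 0.452]
contact_force: [0.7, -1.2, 0.1]
opening: 0.0761
time: 22.1
tool_pos: [0.4086, 0.304, 0.1859]
tool_rot: [-0.146, 1.57, -1.798]
contact_force: [-1.2, -2.4, 4.3]
opening: 0.0471
time: 22.6
tool_pos: [0.4088, 0.3044, 0.3068]
tool_rot: [2.134, 1.568, 0.482]
contact_force: [-0.3, 0.3, -3.6]
opening: 0.0471
grasp [0.4092 0.3046 0.1476] jaw ang -94.7 | x -0.01 y 24.84 z 46.60 spin 0.0 op 0.0471 t 22.6 F [-0.3  0.3 -3.6]
```

```bash
python3 -m jog '[{"fingers":1,"x":0,"y":12.5,"z":23.3,"spin":0},{"fingers":1,"x":0,"y":12.5,"z":23.3,"spin":0},{"fingers":1,"x":0,"y":12.5,"z":23.3,"spin":0},{"fingers":1,"x":0,"y":12.5,"z":23.3,"spin":0},{"fingers":1,"x":0,"y":12.5,"z":23.3,"spin":0}]';python3 -m jog '[{"fingers":1,"x":0,"y":12.5,"z":23.3,"spin":0},{"fingers":1,"x":0,"y":12.5,"z":23.3,"spin":0},{"fingers":1,"x":0,"y":12.5,"z":23.3,"spin":0},{"fingers":1,"x":0,"y":12.5,"z":23.3,"spin":0},{"fingers":1,"x":0,"y":12.5,"z":23.3,"spin":0}]';python3 -m jog '[{"fingers":1,"x":0,"y":0,"z":0,"spin":0},{"fingers":1,"x":0,"y":0,"z":0,"spin":0}]';  python3 -c "
from h import *
go(.621,-.180,None,.088)"
```

```text
time: 23.22
tool_pos: [0.5151, 0.0586, 0.3036]
tool_rot: [-1.292, 1.568, -2.949]
contact_force: [-0.8, 0.9, -2.4]
opening: 0.0473
time: 23.85
tool_pos: [0.6205, -0.1833, 0.3031]
tool_rot: [-1.718, 1.568, 2.91]
contact_force: [-0.7, 0.5, -3.6]
opening: 0.047
time: 24.1
tool_pos: [0.6196, -0.1786, 0.3048]
tool_rot: [-2.085, 1.568, 2.548]
contact_force: [-0.5, 1.0, -2.6]
opening: 0.0472
grasp [ 0.6193 -0.1783  0.1456] jaw ang -94.6 | x 5.76 y 0.20 z 0.16 spin 0.0 op 0.0472 t 24.1 F [-0.5  1.  -2.6]
```

```bash
python3 -m jog '[{"fingers":1,"x":4,"y":0.2,"z":0.15,"spin":0},{"fingers":1,"x":5.8,"y":0.2,"z":0.15,"spin":0},{"fingers":1,"x":5.8,"y":0.2,"z":0.15,"spin":0},{"fingers":1,"x":5.8,"y":0.2,"z":0.15,"spin":0}]';  python3 -c "
from h import *
go(.621,-.180,None,.0795)
p=robot.read_camera('side'); cv2.imwrite('pics/k.png',cv2.resize(p['color'][110:210,250:350,::-1],(500,500),interpolation=cv2.INTER_CUBIC))"
```

```text
time: 24.6
tool_pos: [0.6223, -0.1819, 0.249]
tool_rot: [1.236, 1.569, -0.416]
contact_force: [0.4, -0.6, -2.9]
opening: 0.0474
grasp [ 0.6226 -0.182   0.0898] jaw ang -94.6 | x 1.03 y -0.18 z -0.19 spin 0.0 op 0.0474 t 24.6 F [ 0.4 -0.6 -2.9]
```

View pics/k.png

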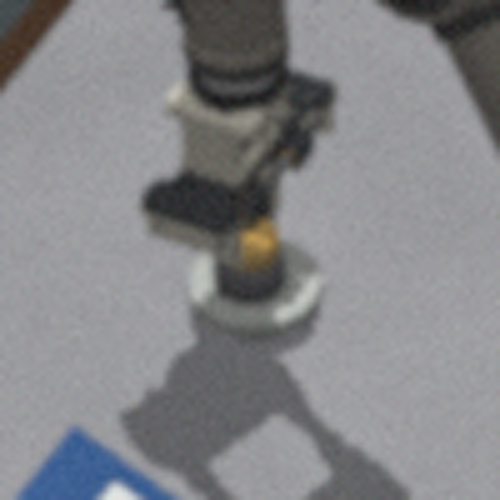

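The brass is over the anvil. I'll lower, release, back off and look.

```bash
python3 -m jog '[{"fingers":1,"x":0.5,"y":-0.15,"z":-0.15,"spin":0},{"fingers":1,"x":1.0,"y":-0.15,"z":-0.15,"spin":0},{"fingers":1,"x":1.0,"y":-0.15,"z":-0.15,"spin":0},{"fingers":1,"x":1.0,"y":-0.15,"z":-0.15,"spin":0}]';python3 -c "
from h import *
go(.621,-.180,None,.0787)";python3 -m jog '[{"fingers":0,"x":0.1,"y":0,"z":0,"spin":0},{"fingers":0,"x":0.1,"y":0,"z":0,"spin":0},{"fingers":0,"x":0.1,"y":0,"z":0,"spin":0},{"fingers":0,"x":-5,"y":0,"z":0,"spin":0},{"fingers":0,"x":-11,"y":0,"z":0,"spin":0}]';python3 -m jog '[{"fingers":0,"x":0,"y":-18,"z":0,"spin":0},{"fingers":0,"x":0,"y":-18,"z":0,"spin":0},{"fingers":0,"x":0,"y":-18,"z":0,"spin":0},{"fingers":0,"x":0,"y":-18,"z":0,"spin":0}]';  python3 -c "
from h import *
p=shot('top');q=shot('side')
for n,s in(('b',(394,148)),): print(blob(p,s,.066,r=20,thr=.5))
A=p['avg'][120:180,365:425,::-1];B=q['avg'][135:195,270:330,::-1]
cv2.imwrite('pics/l.png',np.hstack([cv2.resize(a,(400,400),interpolation=cv2.INTER_CUBIC) for a in(A,B)]))
for c in(p,q):
  hs=cv2.cvtColor(c['avg'],cv2.COLOR_RGB2HSV); y0,x0=(120,365) if c is p else (135,270)
  h=hs[y0:y0+60,x0:x0+60]; m=((abs(h[...,0].astype(int)-21)<8)&(h[...,1]>110)).astype(np.uint8)
  M=cv2.moments(m,True); u=(M['m10']/M['m00']+x0,M['m01']/M['m00']+y0); print(u,M['m00'],px2w(c,u,.066 if c is p else .063))
  print('exp brass top at anvil',w2px(c,(.619,-.18,.068)),'table',w2px(c,(.618,-.1805,.03)))
"
```

```text
time: 25.15
tool_pos: [0.6205, -0.1805, 0.2378]
tool_rot: [2.548, 1.571, 0.896]
contact_force: [-0.4, 0.4, -0.8]
opening: 0.0474
grasp [ 0.6206 -0.1805  0.0786] jaw ang -94.7 | x -0.01 y 0.04 z -0.05 spin 0.0 op 0.0474 t 25.15 F [-0.4  0.4 -0.8]
time: 25.78
tool_pos: [0.6203, -0.1806, 0.3478]
tool_rot: [-1.828, 1.568, 2.803]
contact_force: [0.9, -0.1, -0.0]
opening: 0.0904
time: 26.28
tool_pos: [0.4379, -0.1651, 0.3477]
tool_rot: [-1.885, 1.568, 2.745]
contact_force: [0.7, -0.9, 0.6]
opening: 0.0916
(array([ 0.61650739, -0.17967296]), array([46.35912704, 45.5979538 ]), -44.27937698364258)
(393.57676348547716, 148.1161825726141) 241.0 [ 0.6158465  -0.17745787  0.066     ]
exp brass top at anvil [394.54696296 146.92474708] table [392.85713448 149.72454975]
(300.0, 160.44155844155844) 77.0 [ 0.6148567 -0.1813105  0.063    ]
exp brass top at anvil [298.89169231 159.48462836] table [299.50779815 166.21505252]
```

View pics/l.png

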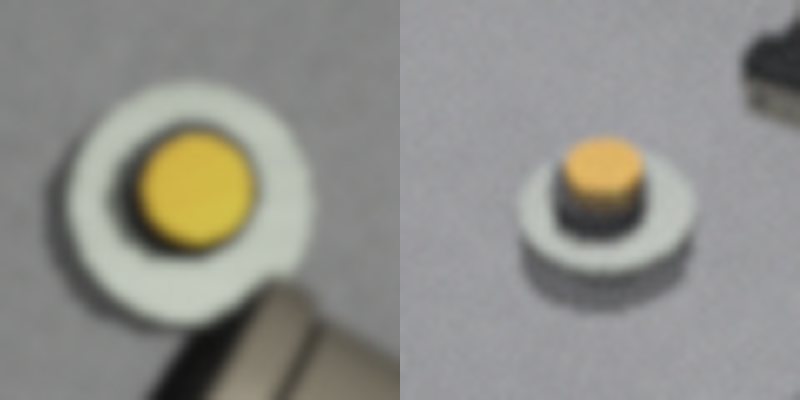

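The stack is good: brass at (0.6165,-0.180) and anvil at about (0.619,-0.180). I'll do a numeric check on the plates before handing in.

```bash
python3 - <<'E'
from h import *
p=shot("top"); c,s=np.cos(np.radians(25)),np.sin(np.radians(25)); t=-.0824
a=p["avg"].astype(int)
x0,y0=225,115; A=a[y0:y0+65,x0:x0+100]; h=cv2.cvtColor(A.astype(np.uint8),cv2.COLOR_RGB2HSV)
for n,m in(("cu",(h[...,0]<20)&(h[...,1]>100)),("fe",A.max(2)<60),("al",(A.min(2)>165))):
    m=cv2.morphologyEx(m.astype(np.uint8),cv2.MORPH_OPEN,np.ones((5,5)));M=cv2.moments(m,True);
    if not M['m00']: print(n,"none");continue
    u=(M['m10']/M['m00']+x0,M['m01']/M['m00']+y0)
    for X in(.03,):
        w=px2w(p,u,.022+.03*s+.012*c)-[.5747,.1792,0]
        lx=np.cos(t)*w[0]+np.sin(t)*w[1]; ly=-np.sin(t)*w[0]+np.cos(t)*w[1]
        print(n,M['m00'],"x",round((lx+.012*s)/c,4),"y",round(ly,4),"ang",np.degrees(.5*np.arctan2(2*M['mu11'],M['mu20']-M['mu02'])))
for k in("jar","mug","wrench"): print(k,[np.round(d["xy"]).tolist() for d in robot.look_for(k,p)][:1])
E
```

```text
cu 215.0 x 0.032 y 0.08 ang 87.59982446476978
fe 225.0 x 0.0316 y 0.0002 ang -88.68817189045151
al 163.0 x 0.0347 y -0.0781 ang -80.20980721452156
jar [[186.0, 170.0]]
mug [[143.0, 202.0]]
wrench [[506.0, 192.0]]
```

```bash
python3 -c "
from h import *
print(robot.hand_in(), robot.observe()['time'])"
```

```text
the job is handed in; nothing more can be done
the job is handed in; nothing more can be done
```

The bench is set out and the job is handed in at about 27 s; no verdict was reported. The anvil stands on the round table with the leftmost brass block on top. The copper, black and aluminium plates lie in the left, middle and right bays, dotted side up.

**Last checks:**

| Item | Measured | Limit |
|---|---|---|
| Anvil from table centre | about 2 mm | 12 mm |
| Brass from anvil centre | about 3 mm | 10 mm |
| Copper plate (board frame) | x 32 mm, y 80 mm | x 24–36, y 65–95 |
| Black plate (board frame) | x 32 mm, y 0 mm | x 24–36, y ±15 |
| Aluminium plate (board frame) | x 35 mm, y -78 mm | x 24–36, y -95 to -65 |

- **Aluminium plate:** its x value is close to the limit and not very reliable. The colour mask caught only part of that plate (163 pixels against about 220 for the others). In the picture it rests against the lip like the other two.
- **Jar, mug and wrench:** the arm never went near them. Each was found within 3 pixels of its starting position, roughly 9 mm at most, which I take as detection noise.
- **Refused moves:** three calls were refused early on because rows left out some keys. Nothing moved, and I resent them complete.

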